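# Nest the parts tubs by shape and put their lids on

### The job

Stack the empty parts tubs away by shape: nest every loose square tub on the fixed square tub and every loose oblong tub on the fixed oblong one, pressing each down lightly until the black line round it is about level with the rim of the tub below, but not so far that it wedges. Lay the matching lid on the top tub of each stack, and leave the tape measure and the bottle where they are.

Things in the scene. Friction and masses are not known exactly. Their poses are not given: they have to be found in the camera images.
- base_sq_mid (a point): bottom tub of the square stack: like the loose square ones, fixed upright on a small steel plate; point 42 mm up, z up, x across the 60 mm, y along 60. A tub nests with its axes along those below (quarter turns fit); play 6 mm at the mouth, 1.5 mm deep in. Its middle lands 48 mm above the middle of the tub below, is home at 40 mm, wedged at 32.5 mm
- base_ob_mid (a point): bottom tub of the oblong stack: like the loose oblong ones, fixed upright on a small steel plate; point 42 mm up, z up, x across the 60 mm, y along 88. A tub nests with its axes along those below (half turns fit); play 6 mm at the mouth, 1.5 mm deep in. Its middle lands 48 mm above the middle of the tub below, is home at 40 mm, wedged at 32.5 mm
- sq1_mid (a point): loose open white tapered tub, square from above, ~50 g; absent in some starts. 84 mm tall; rim collar 60 (x) by 60 mm (y) with upright sides, 56 to 84 mm above the foot: grip it there across the 60 mm. Foot 42 x 42 mm. Walls 2.5 mm. Black line 44 mm above the foot. This point: on its axis, 42 mm above the foot; z up through the mouth
- sq2_mid (a point): loose open white tapered tub, square from above, ~50 g; absent in some starts. 84 mm tall; rim collar 60 (x) by 60 mm (y) with upright sides, 56 to 84 mm above the foot: grip it there across the 60 mm. Foot 42 x 42 mm. Walls 2.5 mm. Black line 44 mm above the foot. This point: on its axis, 42 mm above the foot; z up through the mouth
- sq3_mid (a point): loose open white tapered tub, square from above, ~50 g; absent in some starts. 84 mm tall; rim collar 60 (x) by 60 mm (y) with upright sides, 56 to 84 mm above the foot: grip it there across the 60 mm. Foot 42 x 42 mm. Walls 2.5 mm. Black line 44 mm above the foot. This point: on its axis, 42 mm above the foot; z up through the mouth
- ob1_mid (a point): loose open white tapered tub, oblong from above, ~50 g; absent in some starts. 84 mm tall; rim collar 60 (x) by 88 mm (y) with upright sides, 56 to 84 mm above the foot: grip it there across the 60 mm. Foot 42 x 70 mm. Walls 2.5 mm. Black line 44 mm above the foot. This point: on its axis, 42 mm above the foot; z up through the mouth
- ob2_mid (a point): loose open white tapered tub, oblong from above, ~50 g; absent in some starts. 84 mm tall; rim collar 60 (x) by 88 mm (y) with upright sides, 56 to 84 mm above the foot: grip it there across the 60 mm. Foot 42 x 70 mm. Walls 2.5 mm. Black line 44 mm above the foot. This point: on its axis, 42 mm above the foot; z up through the mouth
- lid_sq_mid (a point): lid of the square stack, ~50 g: plate 60 (x) x 60 (y) x 4 mm, lip below it 8 mm deep (5 mm play each way in a tub's mouth), grip bar on top 16 mm thick (x), 39 long (y), 31 mm tall above the plate. Stands on its lip. This point: on its axis, 21.5 mm above the lip's underside, bar top 43 mm; z up. On a tub (axes along the tub's) it is 55.5 mm above the tub's middle
- lid_ob_mid (a point): lid of the oblong stack, ~50 g: plate 60 (x) x 88 (y) x 4 mm, lip below it 8 mm deep (5 mm play each way in a tub's mouth), grip bar on top 16 mm thick (x), 39 long (y), 31 mm tall above the plate. Stands on its lip. This point: on its axis, 21.5 mm above the lip's underside, bar top 43 mm; z up. On a tub (axes along the tub's) it is 55.5 mm above the tub's middle
- base_sq_ring (a joint): rubber grip ring inside the fixed bottom tub base_sq, on which the next tub's foot lands: m pushed down. 0 = untouched, 0.008 = next tub home, over 0.0155 = wedged. Gives from about 6 N, then 0.7 N more per mm (12 N at home, 17 N wedged); stays where left (springs back to 0.009 if beyond). A push passes on to the rings below
- base_ob_ring (a joint): rubber grip ring inside the fixed bottom tub base_ob, on which the next tub's foot lands: m pushed down. 0 = untouched, 0.008 = next tub home, over 0.0155 = wedged. Gives from about 6 N, then 0.7 N more per mm (12 N at home, 17 N wedged); stays where left (springs back to 0.009 if beyond). A push passes on to the rings below
- sq1_ring (a joint): rubber grip ring inside the loose tub sq1, on which the next tub's foot lands: m pushed down. 0 = untouched, 0.008 = next tub home, over 0.0155 = wedged. Gives from about 6 N, then 0.7 N more per mm (12 N at home, 17 N wedged); stays where left (springs back to 0.009 if beyond). A push passes on to the rings below
- sq2_ring (a joint): rubber grip ring inside the loose tub sq2, on which the next tub's foot lands: m pushed down. 0 = untouched, 0.008 = next tub home, over 0.0155 = wedged. Gives from about 6 N, then 0.7 N more per mm (12 N at home, 17 N wedged); stays where left (springs back to 0.009 if beyond). A push passes on to the rings below
- sq3_ring (a joint): rubber grip ring inside the loose tub sq3, on which the next tub's foot lands: m pushed down. 0 = untouched, 0.008 = next tub home, over 0.0155 = wedged. Gives from about 6 N, then 0.7 N more per mm (12 N at home, 17 N wedged); stays where left (springs back to 0.009 if beyond). A push passes on to the rings below
- ob1_ring (a joint): rubber grip ring inside the loose tub ob1, on which the next tub's foot lands: m pushed down. 0 = untouched, 0.008 = next tub home, over 0.0155 = wedged. Gives from about 6 N, then 0.7 N more per mm (12 N at home, 17 N wedged); stays where left (springs back to 0.009 if beyond). A push passes on to the rings below
- ob2_ring (a joint): rubber grip ring inside the loose tub ob2, on which the next tub's foot lands: m pushed down. 0 = untouched, 0.008 = next tub home, over 0.0155 = wedged. Gives from about 6 N, then 0.7 N more per mm (12 N at home, 17 N wedged); stays where left (springs back to 0.009 if beyond). A push passes on to the rings below
- tape_measure_mid (a point): bystander: tape measure, 37 x 84 x 63 mm; the point is 30 mm above the bench; not to be disturbed
- thinner_bottle_mid (a point): bystander: small plastic bottle, 40 mm across, 92 mm tall; the point is half-way up; not to be disturbed

How it is judged:
At the end, for the whole second after the job is handed in: Every tub present stands upright in the stack of its shape, within 6 to 10 mm of the fixed tub's axis, each grip ring that has a tub on it pushed down 3.5 to 12.5 mm (8 is home), and each lid lies flat on the top tub of its stack (centred within 8 mm, height within 5 mm) (value of joint base_sq_ring between 0.0035 and 0.0125 m and ((z of sq1_mid in the frame of base_sq_mid between 0.035 and 0.0445 m and horizontal distance between sq1_mid and base_sq_mid below 0.006 m and angle between sq1_mid's own z axis and vertical below 0.09 rad) or (z of sq1_mid in the frame of base_sq_mid between 0.072 and 0.087 m and horizontal distance between sq1_mid and base_sq_mid below 0.008 m and angle between sq1_mid's own z axis and vertical below 0.09 rad) or (z of sq1_mid in the frame of base_sq_mid between 0.108 and 0.13 m and horizontal distance between sq1_mid and base_sq_mid below 0.01 m and angle between sq1_mid's own z axis and vertical below 0.09 rad)) and (value of joint sq1_ring between 0.0035 and 0.0125 m or (z of lid_sq_mid in the frame of sq1_mid between 0.0505 and 0.0605 m and horizontal distance between lid_sq_mid and sq1_mid below 0.008 m and angle between lid_sq_mid's own z axis and vertical below 0.09 rad)) and ((z of sq2_mid in the frame of base_sq_mid between 0.035 and 0.0445 m and horizontal distance between sq2_mid and base_sq_mid below 0.006 m and angle between sq2_mid's own z axis and vertical below 0.09 rad) or (z of sq2_mid in the frame of base_sq_mid between 0.072 and 0.087 m and horizontal distance between sq2_mid and base_sq_mid below 0.008 m and angle between sq2_mid's own z axis and vertical below 0.09 rad) or (z of sq2_mid in the frame of base_sq_mid between 0.108 and 0.13 m and horizontal distance between sq2_mid and base_sq_mid below 0.01 m and angle between sq2_mid's own z axis and vertical below 0.09 rad)) and (value of joint sq2_ring between 0.0035 and 0.0125 m or (z of lid_sq_mid in the frame of sq2_mid between 0.0505 and 0.0605 m and horizontal distance between lid_sq_mid and sq2_mid below 0.008 m and angle between lid_sq_mid's own z axis and vertical below 0.09 rad)) and ((z of sq3_mid in the frame of base_sq_mid between 0.035 and 0.0445 m and horizontal distance between sq3_mid and base_sq_mid below 0.006 m and angle between sq3_mid's own z axis and vertical below 0.09 rad) or (z of sq3_mid in the frame of base_sq_mid between 0.072 and 0.087 m and horizontal distance between sq3_mid and base_sq_mid below 0.008 m and angle between sq3_mid's own z axis and vertical below 0.09 rad) or (z of sq3_mid in the frame of base_sq_mid between 0.108 and 0.13 m and horizontal distance between sq3_mid and base_sq_mid below 0.01 m and angle between sq3_mid's own z axis and vertical below 0.09 rad)) and (value of joint sq3_ring between 0.0035 and 0.0125 m or (z of lid_sq_mid in the frame of sq3_mid between 0.0505 and 0.0605 m and horizontal distance between lid_sq_mid and sq3_mid below 0.008 m and angle between lid_sq_mid's own z axis and vertical below 0.09 rad)) and z of lid_sq_mid in the frame of base_sq_mid between 0.085 and 0.2 m and horizontal distance between lid_sq_mid and base_sq_mid below 0.014 m and angle between each of lid_sq_mid, lid_ob_mid's own z axis and vertical below 0.09 rad and value of joint base_ob_ring between 0.0035 and 0.0125 m and ((z of ob1_mid in the frame of base_ob_mid between 0.035 and 0.0445 m and horizontal distance between ob1_mid and base_ob_mid below 0.006 m and angle between ob1_mid's own z axis and vertical below 0.09 rad) or (z of ob1_mid in the frame of base_ob_mid between 0.072 and 0.087 m and horizontal distance between ob1_mid and base_ob_mid below 0.008 m and angle between ob1_mid's own z axis and vertical below 0.09 rad) or (z of ob1_mid in the frame of base_ob_mid between 0.108 and 0.13 m and horizontal distance between ob1_mid and base_ob_mid below 0.01 m and angle between ob1_mid's own z axis and vertical below 0.09 rad)) and (value of joint ob1_ring between 0.0035 and 0.0125 m or (z of lid_ob_mid in the frame of ob1_mid between 0.0505 and 0.0605 m and horizontal distance between lid_ob_mid and ob1_mid below 0.008 m and angle between lid_ob_mid's own z axis and vertical below 0.09 rad)) and ((z of ob2_mid in the frame of base_ob_mid between 0.035 and 0.0445 m and horizontal distance between ob2_mid and base_ob_mid below 0.006 m and angle between ob2_mid's own z axis and vertical below 0.09 rad) or (z of ob2_mid in the frame of base_ob_mid between 0.072 and 0.087 m and horizontal distance between ob2_mid and base_ob_mid below 0.008 m and angle between ob2_mid's own z axis and vertical below 0.09 rad) or (z of ob2_mid in the frame of base_ob_mid between 0.108 and 0.13 m and horizontal distance between ob2_mid and base_ob_mid below 0.01 m and angle between ob2_mid's own z axis and vertical below 0.09 rad)) and (value of joint ob2_ring between 0.0035 and 0.0125 m or (z of lid_ob_mid in the frame of ob2_mid between 0.0505 and 0.0605 m and horizontal distance between lid_ob_mid and ob2_mid below 0.008 m and angle between lid_ob_mid's own z axis and vertical below 0.09 rad)) and z of lid_ob_mid in the frame of base_ob_mid between 0.085 and 0.2 m and horizontal distance between lid_ob_mid and base_ob_mid below 0.014 m); the robot touches nothing.
It fails at once if a nested tub is wedged (a grip ring pushed down more than 15.5 mm) (value of joint any of base_sq_ring, base_ob_ring, sq1_ring, sq2_ring, sq3_ring, ob1_ring, ob2_ring above 0.0155 m).
It fails at once if the tape measure is disturbed (moved more than 4 cm) (distance of tape_measure_mid from where it was at the start of the episode above 0.04 m).
It fails at once if the thinner bottle is disturbed (moved more than 4 cm) (distance of thinner_bottle_mid from where it was at the start of the episode above 0.04 m).
Of sq1, sq2, sq3 only 2 to 3 are there at a start; the rules pass over those that are not, and their reading is None.
Of ob1, ob2 only 1 to 2 are there at a start; the rules pass over those that are not, and their reading is None.
At some moment in a run one of sq1, ob1, sq2, ob2, sq3, lid_sq, lid_ob may be knocked a few centimetres aside while the robot is not near it.
It also fails if it takes over 210 s, if anything falls off the work surface, if the arm or the gripper's body presses on something with over 40 N, if the wrist force passes 120 N, or if a joint passes its speed limit or range.

### The arm

A 6-joint arm with a two-finger parallel gripper is mounted at the origin on a cart in front of the work surface, level with it; the furniture and walls round the work are solid. World frame = base frame: x ahead of the robot, y to its left, z up, the work surface at z = 0. Lengths are in m, angles in rad, forces in N, time in s.
With the tool pointing down it reaches from about 0.35 to 0.975 m from the base axis. Payload 7.1 kg.
Tool frame: the origin (TCP) lies midway between the tips of the shut fingers; the grasp point (between the pads) lies 19 mm behind it; z points along the fingers, x is the direction in which the jaws open and shut, and the axes are right-handed (so a half turn about z gives the same grasp; the last joint's range is limited). The gripper opens to 88 mm and grips with 3 to 60 N. Pads are 20 mm wide; open, the fingers measure 115 mm over their backs; the gripper's body (75 mm by 178 mm) begins 61 mm behind the grasp point.
Start: joints at [1.193, 0.423, 1.63, -0, 1.089, -0.019], TCP at [0.219, 0.585, 0.223] pointing down, gripper open.
Joint ranges: [-3, 3], [-0.9, 2.11], [0.09, 2.58], [-1.31, 4.45], [0.11, 2.69], [-2.54, 2.54]. Speed limits (rad/s): [2.39, 2.39, 3.01, 3.14, 3.14, 3.14].

### API

Orientations are given as a unit quaternion [w, x, y, z].
In Python, from station import move_pose, movel, movej, command_gripper, wait, inverse_kinematics, read_camera, camera_info, MotionError, job_done, get_time, get_joint_pos, get_qvel, get_effort, get_tcp_pos, get_ee_rot, get_ft_force, get_ft_torque, get_grip_width gives the robot as it stands. Calls block until the motion is done:
- move_pose(position, orientation): joint-space move of the TCP to a pose.
- movel(position, frame=None, v=0.15, until_force=None): straight line of the TCP; frame=None keeps the orientation; v is the mean speed in m/s. With until_force (N) it stops when the force on the tool has changed by that much, and returns True; else False.
- movej(angles): joint-space move.
- command_gripper(opening): opening from 0.0 (shut) to 1.0 (fully open); the grip force is fixed at half the most; returns when the fingers have stopped.
- wait(seconds).
- inverse_kinematics(position, orientation): joint angles nearest the present ones, or None.
- read_camera(name): name is "side" or "top"; returns the picture (400x640x3 uint8, red, green, blue); there is no depth.
- camera_info(name): a dict with "intrinsics" (3x3 intrinsics, pixels), "dist" ([k1, k2, p1, p2, k3] as OpenCV has them; the pictures are not rectified), "T" (4x4, takes a point from camera to world coordinates). Camera axes: x right, y up, looking along -z (the intrinsics and any distortion apply to the point x, -y, -z); pixel columns grow to the right and rows downward; lengths in m; the calibration is good to about 2 mm. A picture is of the moment at which its call begins. camera_info takes no time and is no camera call.
A pose or a line that the arm cannot do raises MotionError and nothing moves.
- job_done(): hands the job in, once; it reports no verdict.
Readings, each from a call of its own:
- get_time(): time.
- get_joint_pos(): joint angles.
- get_qvel(): joint speeds.
- get_effort(): joint torques, N m.
- get_tcp_pos(): TCP position.
- get_ee_rot(): TCP orientation.
- get_ft_force(): force on the tool from outside, world axes, zero at the start.
- get_ft_torque(): the same for the moment, N m.
- get_grip_width(): opening from 0.0 (shut) to 1.0 (fully open).
Only numpy, scipy, OpenCV 4.12 (cv2) and the standard library are available. Lean on these libraries where they do the work, as an engineer would, in place of code of your own. Each camera call takes 0.05 s, during which the arm holds its last target.

## Working session

There is one attempt and no reset: what is moved stays moved. The work goes in short steps, each a Python script; the robot and the scene stay as the last script left them, time stands still between calls to the robot, and variables do not carry over. Pictures are saved under pics/ and viewed, and the job is handed in when it is done.

```bash
ls; mkdir -p pics
python3 - <<'E'
from station import *
import cv2
for n in("top","side"):
    im=read_camera(n); cv2.imwrite(f"pics/{n}0.png",im[:,:,::-1]); i=camera_info(n); print(n,i)
print(get_time(),get_tcp_pos(),get_ee_rot(),get_grip_width())
E
```

```text
pics
top {'intrinsics': array([[408.2690154 ,   0.        , 324.18176974],
       [  0.        , 408.2690154 , 197.05462099],
       [  0.        ,   0.        ,   1.        ]]), 'dist': array([-0.06923401,  0.        ,  0.        ,  0.        ,  0.        ]), 'T': array([[-0.00247709,  0.97999435, -0.19900988,  0.22159053],
       [-0.99996306, -0.00406539, -0.00757282, -0.01799721],
       [-0.00823038,  0.19898377,  0.97996822,  1.54779072],
       [ 0.        ,  0.        ,  0.        ,  1.        ]])}
side {'intrinsics': array([[386.04408928,   0.        , 318.07870637],
       [  0.        , 386.04408928, 200.38390602],
       [  0.        ,   0.        ,   1.        ]]), 'dist': array([-0.02978366,  0.        ,  0.        ,  0.        ,  0.        ]), 'T': array([[ 0.69419367,  0.54169154, -0.47398885, -0.15662972],
       [-0.7196154 ,  0.50787305, -0.4735173 , -0.69004505],
       [-0.01577415,  0.66980239,  0.74237183,  1.1208242 ],
       [ 0.        ,  0.        ,  0.        ,  1.        ]])}
0.1 [0.21926026 0.58472906 0.22198822] [ 3.77813127e-04  8.21943533e-01  5.69568568e-01 -5.76514619e-04] 0.9982006924742725
```

View pics/top0.png

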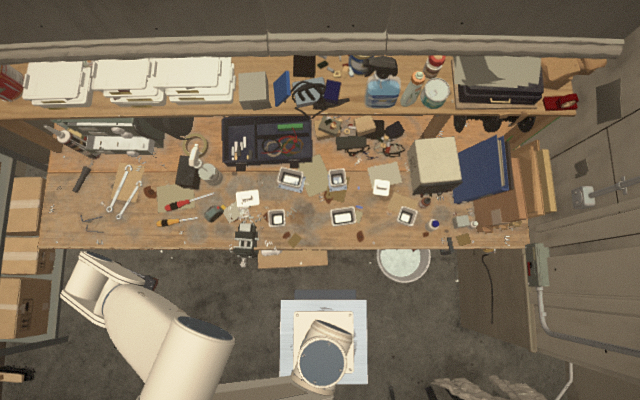

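View pics/side0.png

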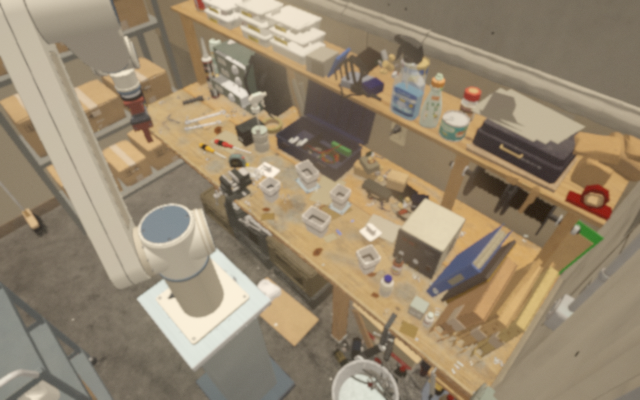

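Run:
```python
import cv2
t=cv2.imread("pics/top0.png"); cv2.imwrite("pics/t0a.png",cv2.resize(t[155:240,225:355],None,fx=6,fy=6,interpolation=cv2.INTER_CUBIC))
cv2.imwrite("pics/t0b.png",cv2.resize(t[155:240,320:450],None,fx=6,fy=6,interpolation=cv2.INTER_CUBIC))
s=cv2.imread("pics/side0.png"); cv2.imwrite("pics/s0a.png",cv2.resize(s[145:305,220:420],None,fx=4,fy=3.75,interpolation=cv2.INTER_CUBIC)[:600,:800])
```

```text
(no output)
```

View pics/t0a.png

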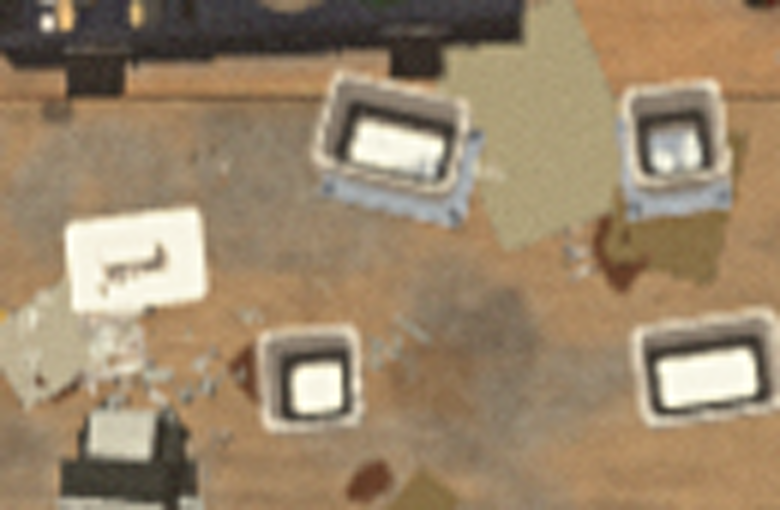

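View pics/t0b.png

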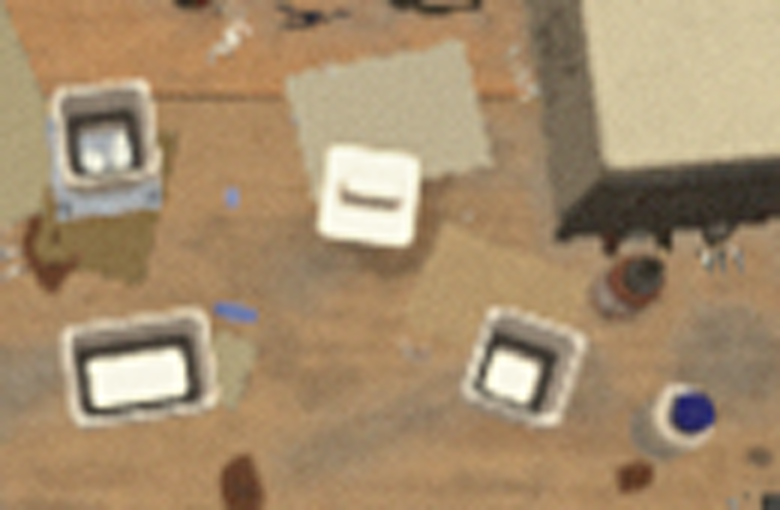

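View pics/s0a.png

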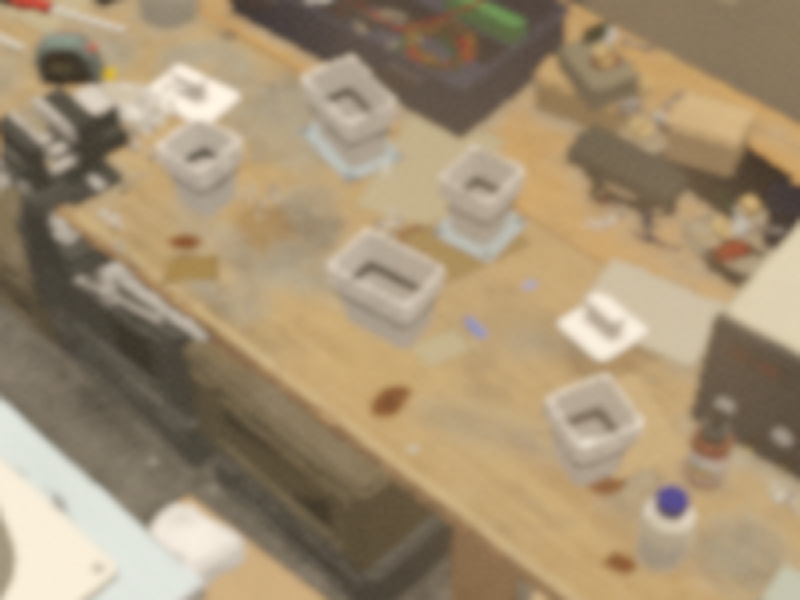

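```bash
cat > vis.py <<'E'
import numpy as np, cv2
from scipy.optimize import minimize
from scipy.ndimage import map_coordinates
from station import camera_info
CI={n:camera_info(n) for n in("top","side")}
def proj(n,P):
    c=CI[n];T=np.linalg.inv(c["T"]);q=np.atleast_2d(P)@T[:3,:3].T+T[:3,3]
    q=q*[1,-1,-1]
    return cv2.projectPoints(q.reshape(-1,1,3).astype(float),np.zeros(3),np.zeros(3),c["intrinsics"],c["dist"])[0].reshape(-1,2)
def unproj(n,uv,z):
    c=CI[n];p=cv2.undistortPoints(np.array(uv,float).reshape(-1,1,2),c["intrinsics"],c["dist"]).reshape(-1,2)
    d=np.c_[p[:,0],-p[:,1],-np.ones(len(p))]@c["T"][:3,:3].T;o=c["T"][:3,3]
    return o+d*((z-o[2])/d[:,2])[:,None]
def crect(w,l,z,x,y,yaw):
    c,s=np.cos(yaw),np.sin(yaw)
    return np.array([[x+c*a*w/2-s*b*l/2,y+s*a*w/2+c*b*l/2,z] for a,b in((1,1),(-1,1),(-1,-1),(1,-1))])
def whiteness(im):
    im=cv2.GaussianBlur(im.astype(np.float32),(0,0),0.7)
    return im.min(2)-1.5*(im.max(2)-im.min(2))
def pts(kind,x,y,yaw,dz):
    w,l={"sq":(.06,.06),"ob":(.06,.088)}[kind[:2]]
    if kind.endswith("lid"): return np.r_[crect(w,l,.012+dz,x,y,yaw),crect(w,l,.008+dz,x,y,yaw)]
    return np.r_[crect(w,l,.084+dz,x,y,yaw),crect(w,l,.056+dz,x,y,yaw)]
def score(W,kind,p):
    x,y,yaw,dz=p;P=pts(kind,x,y,yaw,dz);t=0
    for n in W:
        uv=proj(n,P);h=cv2.convexHull(uv.astype(np.float32)).reshape(-1,2)
        cen=h.mean(0);A=[];N=[]
        for a,b in zip(h,np.roll(h,-1,0)):
            L=np.hypot(*(b-a))
            if L<3: continue
            nn=np.array([b[1]-a[1],a[0]-b[0]])/L
            if nn@(a-cen)<0: nn=-nn
            for f in np.linspace(.15,.85,12): A.append(a+f*(b-a));N.append(nn*1.0)
        A=np.array(A);N=np.array(N)
        g=lambda q:np.clip(map_coordinates(W[n],[q[:,1],q[:,0]],order=1),-100,150)
        t+=np.mean(g(A-N)-g(A+N))
    return t
def fit(ims,kind,p0,fitz=False):
    W={n:whiteness(i) for n,i in ims.items()};best=None
    f=(lambda q:-score(W,kind,q)) if fitz else (lambda q:-score(W,kind,[*q,p0[3]]))
    for d in(-.25,0,.25):
      for dx in(-.005,.005):
       for dy in(-.005,.005):
        q=np.array([p0[0]+dx,p0[1]+dy,p0[2]+d]+([p0[3]] if fitz else []))
        S=np.vstack([q]+[q+e for e in np.diag([.006,.006,.15]+([.006] if fitz else []))])
        r=minimize(f,q,method="Nelder-Mead",options=dict(initial_simplex=S,xatol=1e-4,fatol=1e-3))
        if best is None or r.fun<best.fun:best=r
    return np.r_[best.x,[] if fitz else p0[3]],-best.fun
def overlay(ims,fits,name,crop,k):
    for n in ims:
        x0,y0,x1,y1=crop[n];im=cv2.resize(ims[n][y0:y1,x0:x1,::-1],None,fx=k[n],fy=k[n],interpolation=cv2.INTER_CUBIC)
        for kind,p in fits:
            uv=((proj(n,pts(kind,*p))+.5-[x0,y0])*k[n]-.5)
            for s in(slice(0,4),slice(4,8)): cv2.polylines(im,[np.round(uv[s]).astype(int)],True,(0,0,255) if s.start==0 else (0,255,0),1)
        cv2.imwrite(f"pics/{name}_{n}.png",im)
E
cat > f0.py <<'E'
from vis import *
ims={n:cv2.imread(f"pics/{n}0.png")[:,:,::-1] for n in("top","side")}
pr=lambda u,v,ox:((u+.5)/6-.5+ox,(v+.5)/6-.5+155)
init=[("base_ob","ob",pr(395,130,225),.084,1.4),("base_sq","sq",pr(105,135,320),.084,0),("sqA","sq",pr(308,378,225),.084,0),("ob1","ob",pr(138,368,320),.084,1.6),("sqB","sq",pr(525,368,320),.084,-.3),("oblid","oblid",pr(136,260,225),.012,1.6),("sqlid","sqlid",pr(368,195,320),.012,0)]
F=[]
for nm,k,uv,z,yaw in init:
    P=unproj("top",[uv],z)[0]; 
    for sets in ((("top","side"),)if 1 else 0):
        p,s=fit(ims,k,[P[0],P[1],yaw,0],False)
        pt,_=fit({"top":ims["top"]},k,[P[0],P[1],yaw,0]); ps,_=fit({"side":ims["side"]},k,[P[0],P[1],yaw,0])
        print(nm,P[:2].round(4),"both",p.round(4),round(s,1),"top",pt.round(4),"side",ps.round(4))
    if nm.startswith("base"):
        pz,_=fit(ims,k,[P[0],P[1],yaw,0],True);print("  z",pz.round(4))
    F.append((k,p))
overlay(ims,F,"ov0",{"top":(225,155,450,240),"side":(220,145,420,295)},{"top":3.5,"side":4})
E
python3 f0.py
```

```text
base_ob [0.598  0.1181] both [0.5885 0.1383 1.3559 0.    ] 43.8 top [0.5909 0.0969 1.32   0.    ] side [0.5783 0.1104 1.4847 0.    ]
  z [ 0.6142  0.1251  1.3693 -0.0829]
base_sq [ 0.594  -0.0545] both [ 0.6002 -0.0521  0.0916  0.    ] 81.1 top [ 0.5796 -0.0535  0.1097  0.    ] side [ 0.598  -0.0519  0.1332  0.    ]
  z [ 6.001e-01 -5.210e-02  9.240e-02  4.000e-04]
sqA [0.4436 0.1687] both [0.4445 0.1692 0.1011 0.    ] 107.7 top [0.4448 0.1686 0.0727 0.    ] side [0.4431 0.1712 0.09   0.    ]
ob1 [ 0.4488 -0.0732] both [ 0.4388 -0.0741  1.6306  0.    ] 58.4 top [ 0.4503 -0.0737  0.1391  0.    ] side [ 0.4406 -0.0939  1.9659  0.    ]
sqB [ 0.4478 -0.3074] both [ 0.4503 -0.3073 -0.3596  0.    ] 110.3 top [ 0.4503 -0.3084 -0.3667  0.    ] side [ 0.4515 -0.3048 -0.3219  0.    ]
oblid [0.5313 0.2903] both [0.5168 0.3053 1.6948 0.    ] 84.8 top [0.5315 0.2904 0.1018 0.    ] side [0.515  0.3116 1.5248 0.    ]
sqlid [ 0.5718 -0.2251] both [ 0.5711 -0.2254 -0.1467  0.    ] 164.2 top [ 0.5709 -0.2264 -0.1404  0.    ] side [ 0.5714 -0.2246 -0.1363  0.    ]
```

```bash
sed -i 's/,\.084,1\.4)/,.084,-.2)/;s/,\.084,1\.6)/,.084,.08)/;s/,\.012,1\.6)/,.012,.08)/' f0.py; python3 f0.py
```

```text
base_ob [0.598  0.1181] both [ 0.5692  0.1167 -0.2208  0.    ] 51.7 top [ 0.5911  0.1371 -0.7778  0.    ] side [ 0.6009  0.1247 -0.2576  0.    ]
  z [ 0.5774  0.1123 -0.2061  0.018 ]
base_sq [ 0.594  -0.0545] both [ 0.6002 -0.0521  0.0916  0.    ] 81.1 top [ 0.5796 -0.0535  0.1097  0.    ] side [ 0.598  -0.0519  0.1332  0.    ]
  z [ 6.001e-01 -5.210e-02  9.240e-02  4.000e-04]
sqA [0.4436 0.1687] both [0.4445 0.1692 0.1011 0.    ] 107.7 top [0.4448 0.1686 0.0727 0.    ] side [0.4431 0.1712 0.09   0.    ]
ob1 [ 0.4488 -0.0732] both [ 0.4502 -0.0731  0.1378  0.    ] 103.0 top [ 0.4502 -0.0737  0.1366  0.    ] side [ 0.451  -0.0703  0.1143  0.    ]
sqB [ 0.4478 -0.3074] both [ 0.4503 -0.3073 -0.3596  0.    ] 110.3 top [ 0.4503 -0.3084 -0.3667  0.    ] side [ 0.4515 -0.3048 -0.3219  0.    ]
oblid [0.5313 0.2903] both [0.5317 0.2916 0.1158 0.    ] 155.6 top [0.5315 0.2904 0.102  0.    ] side [0.5324 0.2925 0.1327 0.    ]
sqlid [ 0.5718 -0.2251] both [ 0.5711 -0.2254 -0.1467  0.    ] 164.2 top [ 0.5709 -0.2264 -0.1404  0.    ] side [ 0.5714 -0.2246 -0.1363  0.    ]
```

View pics/ov0_top.png

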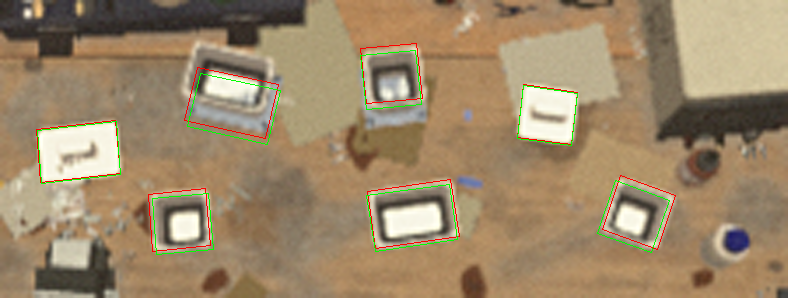

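View pics/ov0_side.png

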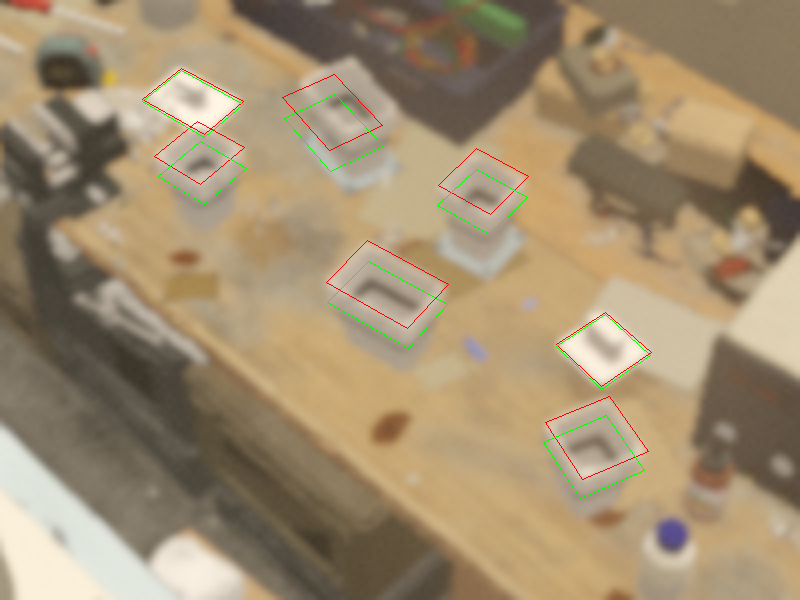

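```bash
cat > f1.py <<'E'
import vis
from vis import *
vis.whiteness=lambda im: cv2.GaussianBlur(im.astype(np.float32),(0,0),.7).min(2)
_p=vis.pts
def pts2(k,x,y,yaw,dz):
    return _p(k,x,y,yaw,dz)
ims={n:cv2.imread(f"pics/{n}0.png")[:,:,::-1] for n in("top","side")}
F=[]
for nm,k,p0 in(("base_ob","ob",[.598,.118,-.2,0]),("base_sq","sq",[.595,-.0545,.08,0]),("sqA","sq",[.4445,.169,.09,0]),("sqB","sq",[.4503,-.3075,-.36,0])):
  for mode in("hull","top4"):
    vis.pts=(lambda k,x,y,yaw,dz:_p(k,x,y,yaw,dz)[:4]) if mode=="top4" else _p
    for dz in(0,.004):
      p0[3]=dz
      p,s=fit(ims,k,p0);pt,a=fit({"top":ims["top"]},k,p0); ps,b=fit({"side":ims["side"]},k,p0)
      print(nm,mode,"both",p.round(4),round(s,1),"top",pt.round(4),round(a,1),"side",ps.round(4),round(b,1))
      if dz==0 and mode=="top4":F.append((k,p))
vis.pts=_p
overlay(ims,F,"ov1",{"top":(255,155,365,240),"side":(270,145,370,215)},{"top":7,"side":8})
E
python3 f1.py
```

```text
base_ob hull both [ 0.6011  0.1219 -0.1947  0.    ] 45.7 top [ 0.6025  0.1205 -0.2022  0.    ] 21.1 side [ 0.6011  0.1272 -0.2197  0.    ] 29.7
base_ob hull both [ 0.5996  0.1212 -0.2084  0.004 ] 47.6 top [ 0.6014  0.1202 -0.2019  0.004 ] 21.3 side [ 0.5982  0.1241 -0.2195  0.004 ] 29.6
base_ob top4 both [ 0.5943  0.0997 -0.226   0.    ] 37.3 top [ 0.595   0.0996 -0.2174  0.    ] 24.2 side [ 0.6005  0.1258 -0.3364  0.    ] 20.8
base_ob top4 both [ 0.599   0.1204 -0.2228  0.004 ] 36.8 top [ 0.594   0.0992 -0.2168  0.004 ] 24.1 side [ 0.5974  0.1225 -0.3369  0.004 ] 20.9
base_sq hull both [ 0.6002 -0.0542  0.1579  0.    ] 35.2 top [ 0.6007 -0.0545  0.1233  0.    ] 22.4 side [ 0.5997 -0.0503  0.076   0.    ] 16.5
base_sq hull both [ 0.5988 -0.0544  0.1396  0.004 ] 36.7 top [ 0.5995 -0.0545  0.1217  0.004 ] 22.6 side [ 0.5967 -0.0526  0.0719  0.004 ] 16.6
base_sq top4 both [ 0.5978 -0.0542  0.1216  0.    ] 25.7 top [ 0.5978 -0.0542  0.1229  0.    ] 21.2 side [ 0.611  -0.0319 -0.4815  0.    ] 13.7
base_sq top4 both [ 0.5966 -0.0543  0.1185  0.004 ] 25.9 top [ 0.5967 -0.0542  0.1242  0.004
[... 421 characters left out ...]
6 0.    ] 8.1
sqA top4 both [0.4437 0.1669 0.0871 0.004 ] 29.5 top [0.4438 0.1669 0.0928 0.004 ] 27.1 side [0.445  0.1505 0.5002 0.004 ] 8.2
sqB hull both [ 0.4513 -0.3073 -0.3547  0.    ] 49.7 top [ 0.4509 -0.3087 -0.3525  0.    ] 33.6 side [ 0.453  -0.3046 -0.3426  0.    ] 20.6
sqB hull both [ 0.4503 -0.3072 -0.3501  0.004 ] 53.6 top [ 0.4503 -0.3079 -0.3558  0.004 ] 34.0 side [ 0.4508 -0.306  -0.3444  0.004 ] 20.8
sqB top4 both [ 0.4513 -0.3062 -0.3627  0.    ] 30.7 top [ 0.451  -0.307  -0.3803  0.    ] 21.7 side [ 0.4437 -0.3013 -0.4145  0.    ] 10.8
sqB top4 both [ 0.4505 -0.3063 -0.3719  0.004 ] 33.1 top [ 0.4505 -0.3063 -0.3734  0.004 ] 22.3 side [ 0.4414 -0.3027 -0.4166  0.004 ] 10.9
```

View pics/ov1_top.png

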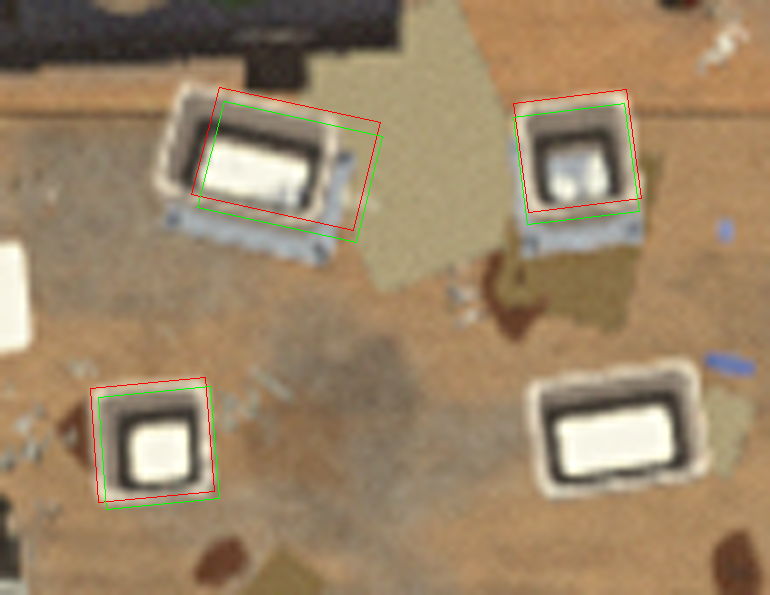

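View pics/ov1_side.png

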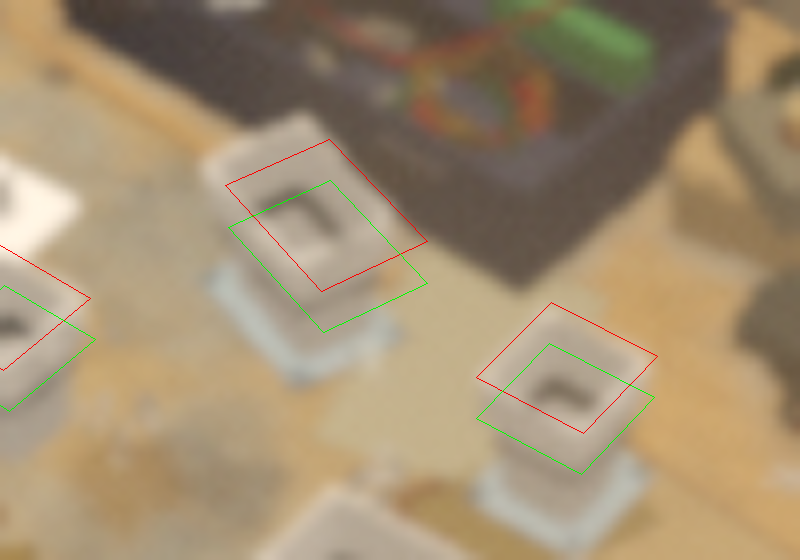

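Run:
```python
from vis import *
pr=lambda u,v,ox:((u+.5)/6-.5+ox,(v+.5)/6-.5+155)
def two(a,b): # triangulate
    O=[];D=[]
    for n,uv in(("top",a),("side",b)):
        p=unproj(n,[uv],0)[0];o=CI[n]["T"][:3,3];d=(p-o)/np.linalg.norm(p-o);O.append(o);D.append(d)
    A=np.array([D[0],-D[1]]).T;t=np.linalg.lstsq(A,O[1]-O[0],rcond=None)[0]
    return (O[0]+t[0]*D[0]).round(3),(O[1]+t[1]*D[1]).round(3)
S=lambda u,v:(220+u/4,145+v/3.75)
print("box front edge bottom left",unproj("top",[pr(558,238,320)],0).round(3))
print("box top front-left",two(pr(600,165,320),S(722,318)))
print("blue cap",two(pr(690,412,320),S(672,500)))
print("brown",two(pr(645,272,320),S(715,432)))
print("toolbox front right",two((312,163),(335,178)), unproj("top",[(312,163)],0))
print("shelf edge",two((270,116),(345,60)),unproj("top",[(270,116)],.4))
print("tape",two((212,212),(237,158)))
```

```text
box front edge bottom left [[ 0.546 -0.349  0.   ]]
box top front-left (array([ 0.56 , -0.346,  0.141]), array([ 0.558, -0.344,  0.14 ]))
blue cap (array([ 0.42 , -0.407,  0.083]), array([ 0.421, -0.407,  0.083]))
brown (array([ 0.51 , -0.388,  0.065]), array([ 0.509, -0.387,  0.065]))
toolbox front right (array([0.663, 0.04 , 0.035]), array([0.669, 0.036, 0.036])) [[0.67297008 0.04160289 0.        ]]
shelf edge (array([0.672, 0.142, 0.476]), array([0.745, 0.072, 0.496])) [[0.70391948 0.15309284 0.4       ]]
tape (array([0.472, 0.417, 0.039]), array([0.473, 0.416, 0.039]))
```

```bash
cat > rob.py <<'E'
import numpy as np
from station import *
from vis import *
def q(phi): return [0.0,float(np.cos(phi/2)),float(np.sin(phi/2)),0.0]
def goto(x,y,z,phi):
    # choose equivalent half turn needing least joint-6 travel
    best=None
    for k in(-1,0,1):
        j=inverse_kinematics([x,y,z],q(phi+k*np.pi))
        if j is None: continue
        c=np.max(np.abs(np.array(j)-get_joint_pos()))
        if best is None or c<best[0]: best=(c,phi+k*np.pi)
    move_pose([x,y,z],q(best[1])); return best[1]
def look(name,names=("top","side")):
    ims={n:read_camera(n) for n in names}
    for n in ims: cv2.imwrite(f"pics/{n}_{name}.png",ims[n][:,:,::-1])
    return ims
def st(s=""): print(s,"t",round(get_time(),2),"tcp",np.round(get_tcp_pos(),4),"F",np.round(get_ft_force(),1),"M",np.round(get_ft_torque(),2),"w",round(get_grip_width(),3))
E
python3 - <<'E'
from rob import *
x,y,yaw=.4445,.169,.09
ims=look("1")
for n in("top","side"):
    p,s=fit(ims,"sq",[x,y,yaw,0]);
print(p,s); x,y,yaw=p[:3]
goto(x,y,.16,yaw); st("above")
movel([x,y,.053],v=.12); st("down")
command_gripper(0.5); st("part")
command_gripper(0.62);wait(.1)
E
```

```text
[0.44458724 0.16913741 0.09682441 0.        ] 107.49937438964844
above t 1.94 tcp [0.4448 0.1699 0.1602] F [-0.1 -0.1 -0.6] M [-0.09  0.04 -0.  ] w 1.001
down t 2.98 tcp [0.445  0.1694 0.0535] F [ 1.  -0.6  0.1] M [-0.05  0.05 -0.01] w 1.001
part t 3.53 tcp [0.4447 0.1692 0.0532] F [-0.9 -0.6  5.6] M [-0.12  0.14 -0.02] w 0.679
```

```bash
python3 - <<'E'
from rob import *
t=get_tcp_pos(); x,y=t[:2]
command_gripper(1.0); st("open")
movel([x,y,.105],v=.15)
phi=goto(x,y,.105,.0968+np.pi/2)
movel([x,y,.053],v=.1)
command_gripper(0.5); st("grip")
movel([x,y,.25],v=.15); st("lift")
ims=look("2",("side","top"))
E
python3 -c "
import cv2
s=cv2.imread('pics/side_2.png'); cv2.imwrite('pics/s2.png',cv2.resize(s[60:260,180:420],None,fx=3,fy=3,interpolation=2))"
```

```text
open t 4.47 tcp [0.4446 0.1691 0.053 ] F [-0.3  0.6 -0.3] M [-0.08  0.03 -0.03] w 1.001
grip t 7.59 tcp [0.445  0.1693 0.0533] F [-0.3  0.   4.9] M [-0.03  0.11 -0.06] w 0.683
lift t 9.06 tcp [0.4442 0.169  0.2492] F [-0.5  0.  -0.4] M [ 0.04  0.02 -0.03] w 0.681
```

View pics/s2.png

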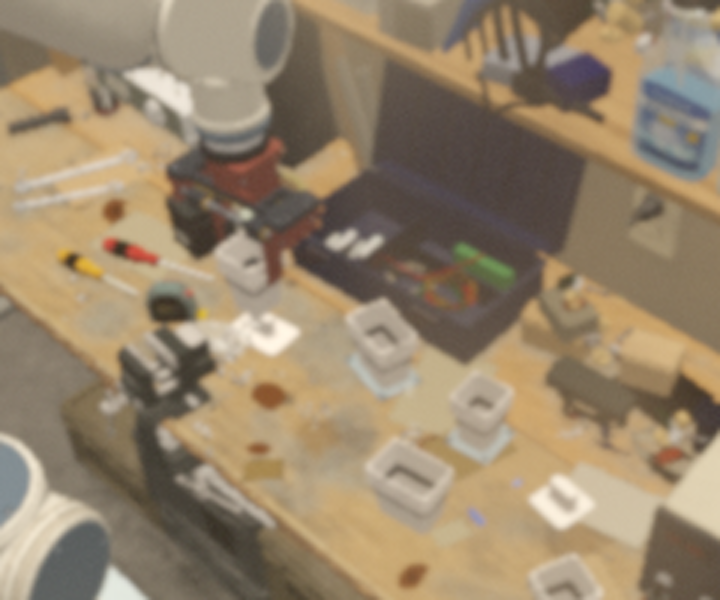

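Run:
```python
from rob import *
x,y,yaw=.599,-.0538,.12
goto(x,y,.22,yaw+np.pi/2); st("above")
print(movel([x,y,.145],v=.1,until_force=5)); wait(.3); st("pre")
r=movel([x,y,.090],v=.02,until_force=4); st(f"contact {r}")
wait(.3); st()
look("3",("side",))
```

```text
above t 10.22 tcp [ 0.5985 -0.0529  0.2199] F [-0.4  0.1 -0.6] M [ 0.06 -0.01  0.02] w 0.684
False
pre t 11.42 tcp [ 0.5993 -0.0539  0.1455] F [-0.2 -0.1 -1.1] M [0.01 0.   0.02] w 0.679
contact True t 13.38 tcp [ 0.599  -0.0538  0.1004] F [ 1.1 -1.   2.5] M [-0.08 -0.12  0.03] w 0.681
 t 13.68 tcp [ 0.5989 -0.0538  0.1003] F [1.4 0.2 3.9] M [-0.16 -0.24  0.03] w 0.682
```

Run:
```python
from rob import *
x,y=.599,-.0538
for z in(.098,.096,.094,.0925):
    movel([x,y,z],v=.02); wait(.3); st(z)
ims=look("3b",("side",))
im=cv2.resize(ims["side"][140:230,270:390,::-1],None,fx=6,fy=6,interpolation=2);cv2.imwrite("pics/s3.png",im)
```

```text
0.098 t 14.28 tcp [ 0.599  -0.0538  0.0981] F [0.7 0.2 4.6] M [-0.1  -0.05 -0.01] w 0.681
0.096 t 14.82 tcp [ 0.599  -0.0538  0.0962] F [-0.1 -0.2  5.9] M [-0.08  0.02  0.03] w 0.68
0.094 t 15.38 tcp [ 0.5989 -0.0538  0.0945] F [-1.9 -0.1  9. ] M [-0.07  0.16  0.06] w 0.685
0.0925 t 15.93 tcp [ 0.5988 -0.0538  0.0934] F [-3.6  0.6 12.4] M [0.   0.5  0.09] w 0.683
```

View pics/s3.png

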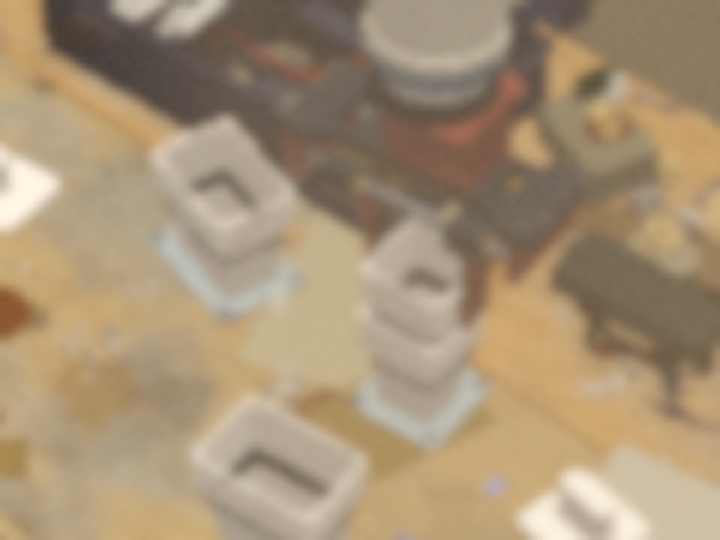

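Run:
```python
from rob import *
y=-.0538
for x in(.598,.597,.596):
    movel([x,y,.0925],v=.02); wait(.3); st(x)
    if get_ft_force()[0]>0: break
```

```text
0.598 t 16.52 tcp [ 0.5988 -0.0538  0.0934] F [-0.4  1.2  9. ] M [-0.01 -0.03  0.06] w 0.683
0.597 t 17.07 tcp [ 0.5986 -0.0538  0.0934] F [1.7 0.4 7.3] M [-0.02 -0.55  0.02] w 0.683
```

Run:
```python
from rob import *
movel([.5986,-.0538,.0932],v=.02);wait(.2);st()
command_gripper(1.0);wait(.2);st("open")
t=get_tcp_pos();movel([t[0],t[1],.19],v=.12)
goto(.45,-.2,.25,.12+np.pi/2+.2);st("away")
ims=look("4")
F=[]
for nm,k,p0 in(("stack","sq",[.599,-.054,.12,.040]),("base","sq",[.599,-.054,.12,0]),("sqB","sq",[.4503,-.3073,-.36,0]),("ob1","ob",[.4502,-.0731,.137,0])):
    for S in(("top","side"),("side",)):
        p,s=fit({n:ims[n] for n in S},k,p0,nm=="stack");print(nm,S,p.round(4),round(s,1))
    F.append((k,p))
overlay(ims,F[:1],"ov4",{"top":(255,155,450,240),"side":(300,155,380,225)},{"top":4,"side":8})
```

```text
t 17.52 tcp [ 0.5988 -0.0538  0.0935] F [0.1 0.3 6.1] M [-0.08 -0.09 -0.  ] w 0.687
open t 18.35 tcp [ 0.5986 -0.0538  0.0932] F [-1.  -0.1 -0.1] M [ 0.02 -0.01 -0.02] w 1.003
away t 20.18 tcp [ 0.4504 -0.1998  0.2496] F [-0.3 -0.2 -0.3] M [0.08 0.01 0.  ] w 1.001
stack ('top', 'side') [ 0.6083 -0.0556  0.1246  0.0117] 64.0
stack ('side',) [ 0.5756 -0.0787  0.5831  0.0488] 39.8
base ('top', 'side') [ 0.6128 -0.0475  0.5167  0.    ] 62.6
base ('side',) [ 0.6126 -0.0488  0.5499  0.    ] 38.7
sqB ('top', 'side') [ 0.4513 -0.3048 -0.3955  0.    ] 62.3
sqB ('side',) [ 0.4516 -0.3047 -0.3228  0.    ] 47.5
ob1 ('top', 'side') [ 0.4502 -0.0731  0.136   0.    ] 98.5
ob1 ('side',) [ 0.4508 -0.0705  0.1071  0.    ] 44.0
```

View pics/ov4_side.png

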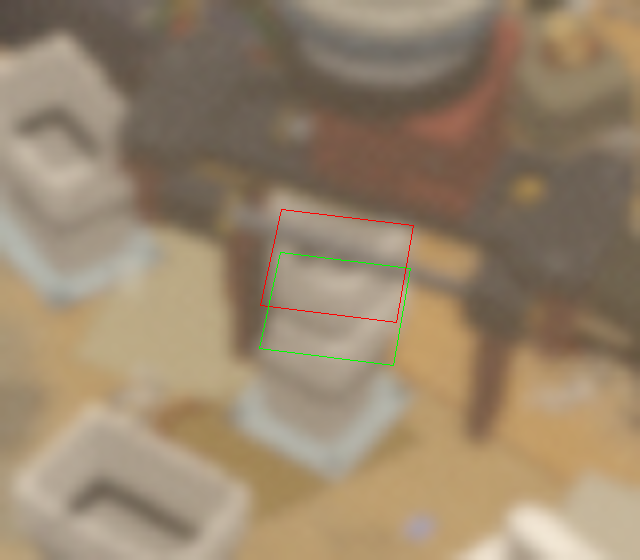

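View pics/ov4_top.png

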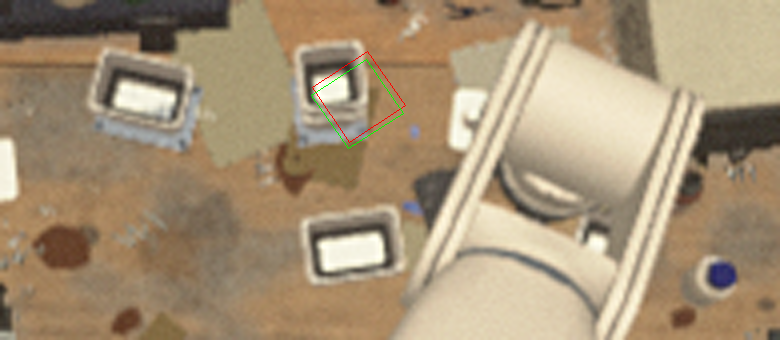

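Run:
```python
from rob import *
goto(.25,.45,.25,1.1);st("away")
ims=look("5")
F=[]
for nm,k,p0 in(("stack","sq",[.599,-.054,.12,.040]),("sqB","sq",[.4503,-.3073,-.36,0])):
    for S in(("top","side"),("side",)):
        p,s=fit({n:ims[n] for n in S},k,p0,False);print(nm,S,p.round(4),round(s,1))
    F.append((k,p))
overlay(ims,F[:1],"ov5",{"top":(255,155,450,240),"side":(300,155,380,225)},{"top":4,"side":8})
s=ims["side"][150:230,300:380,::-1];cv2.imwrite("pics/s5.png",cv2.resize(s,None,fx=7,fy=7,interpolation=2))
```

```text
away t 22.7 tcp [0.2505 0.4498 0.25  ] F [-0.4 -0.2 -0.1] M [-0.05  0.01  0.05] w 1.003
stack ('top', 'side') [ 0.5998 -0.0536  0.0832  0.04  ] 78.8
stack ('side',) [ 0.6009 -0.0511  0.0802  0.04  ] 34.8
sqB ('top', 'side') [ 0.4503 -0.3073 -0.3596  0.    ] 108.9
sqB ('side',) [ 0.4517 -0.3046 -0.327   0.    ] 48.6
```

View pics/s5.png

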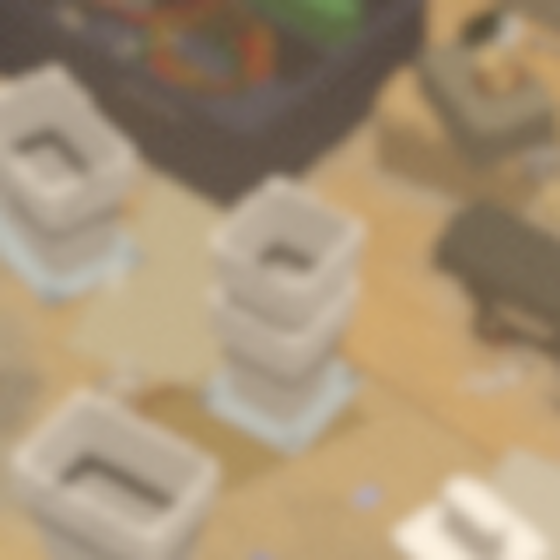

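View pics/ov5_top.png

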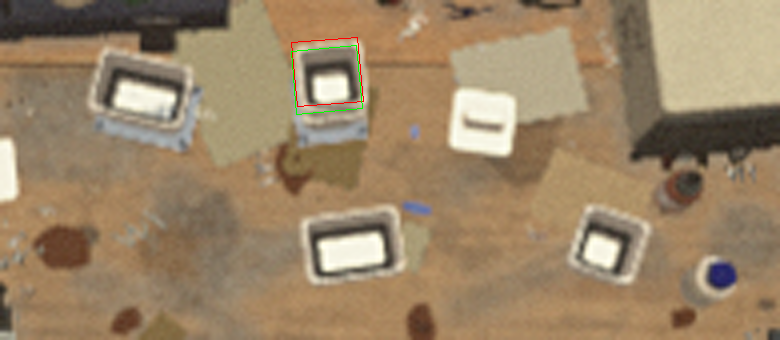

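Run:
```python
from rob import *
x,y,yaw=.4503,-.3073,-.36
goto(.42,-.15,.25,yaw+np.pi/2)
goto(x,y,.2,yaw+np.pi/2); st("above")
movel([x,y,.053],v=.12); st("down")
command_gripper(0.5); st("grip")
movel([x,y,.25],v=.15); st("lift")
x,y=.599,-.0538
goto(x,y,.25,.12+np.pi/2); st("above")
print(movel([x,y,.175],v=.1,until_force=5)); wait(.3); st("pre")
r=movel([x,y,.135],v=.02,until_force=4); st(f"contact {r}")
wait(.3); st()
ims=look("6",("side","top"))
s=ims["side"][130:230,300:380,::-1];cv2.imwrite("pics/s6.png",cv2.resize(s,None,fx=6,fy=6,interpolation=2))
```

```text
above t 25.73 tcp [ 0.45   -0.3062  0.1998] F [ 0.5  0.2 -0.1] M [-0.02 -0.01 -0.02] w 0.999
down t 27.11 tcp [ 0.4507 -0.3076  0.0536] F [0.5 0.3 0.8] M [-0.01 -0.01 -0.  ] w 0.998
grip t 27.66 tcp [ 0.4504 -0.3074  0.0531] F [-0.3  0.8  2.1] M [0.04 0.08 0.02] w 0.681
lift t 29.12 tcp [ 0.4498 -0.307   0.2491] F [-0.   0.2 -0.3] M [-0.03 -0.02 -0.01] w 0.681
above t 30.26 tcp [ 0.5986 -0.0547  0.2498] F [-0.4  0.3 -0.9] M [ 0.06 -0.02 -0.01] w 0.684
False
pre t 31.46 tcp [ 0.5993 -0.0538  0.1755] F [ 0.9 -0.5 -0.9] M [ 0.03 -0.03  0.  ] w 0.68
contact True t 32.98 tcp [ 0.599  -0.0539  0.1405] F [-0.5  0.3  3.6] M [-0.09 -0.01  0.  ] w 0.685
 t 33.28 tcp [ 0.599  -0.0539  0.1405] F [0.1 0.7 5.6] M [-0.13 -0.09 -0.02] w 0.682
```

View pics/s6.png

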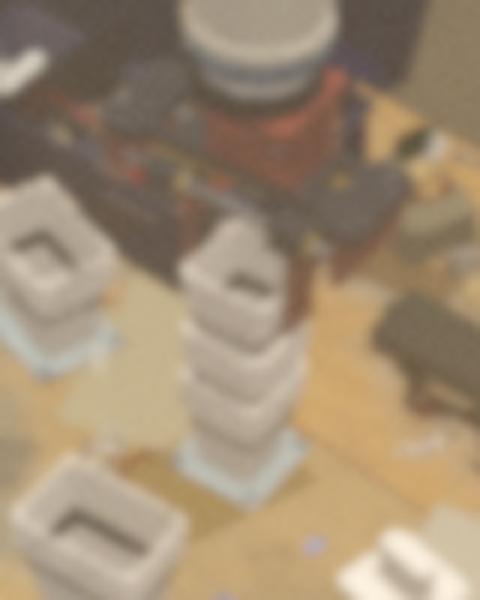

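Run:
```python
from rob import *
x,y=.5988,-.0538
for z in(.138,.136,.134,.133,.132):
    movel([x,y,z],v=.02); wait(.25); f=[]
    for _ in range(5): f.append(get_ft_force()); wait(.03)
    f=np.mean(f,0);st(f"{z} mean {f.round(1)}")
    if f[2]>11: break
```

```text
0.138 mean [-0.1 -0.4  5.1] t 34.05 tcp [ 0.5991 -0.0539  0.1383] F [ 1.  -0.6  4.7] M [-0.18 -0.04 -0.  ] w 0.68
0.136 mean [-0.1 -0.2  6.2] t 34.72 tcp [ 0.5991 -0.0539  0.1364] F [0.1 1.  5.9] M [-0.15  0.06  0.06] w 0.683
0.134 mean [-0.7 -0.1  6.6] t 35.38 tcp [ 0.5991 -0.0539  0.1345] F [ 0.1 -0.8  6.7] M [-0.18  0.07  0.05] w 0.682
0.133 mean [-0.5 -0.3  8. ] t 36.05 tcp [ 0.5992 -0.0539  0.1337] F [-1.  -0.7  8.5] M [-0.18  0.19 -0.06] w 0.682
0.132 mean [-0.8 -0.3  8.8] t 36.72 tcp [ 0.5992 -0.0539  0.1328] F [-0.7 -0.3  9.4] M [-0.12  0.3  -0.03] w 0.683
```

Run:
```python
from rob import *
command_gripper(1.0);wait(.2);st("open")
t=get_tcp_pos();movel([t[0],t[1],.235],v=.12)
goto(.25,.45,.25,1.1);st("away")
ims=look("7")
for nm,k,p0 in(("stack","sq",[.599,-.054,.12,.080]),("sqlid","sqlid",[.5711,-.2254,-.147,0]),("ob1","ob",[.4502,-.0731,.137,0]),("oblid","oblid",[.5317,.2916,.116,0]),("base_ob","ob",[.6,.121,-.205,0])):
    p,s=fit(ims,k,p0,False);print(nm,p.round(4),round(s,1))
a=cv2.resize(ims["side"][120:230,290:390,::-1],None,fx=5,fy=5,interpolation=2);b=cv2.resize(ims["top"][155:240,225:450,::-1],None,fx=3.5,fy=3.5,interpolation=2)
cv2.imwrite("pics/s7.png",a);cv2.imwrite("pics/t7.png",b)
```

```text
open t 37.54 tcp [ 0.5988 -0.0538  0.132 ] F [-0.4  0.3  0.6] M [ 0.04 -0.04  0.01] w 1.002
away t 40.74 tcp [0.2505 0.4498 0.2499] F [-0.5  0.  -0.1] M [-0.04  0.07 -0.04] w 0.999
stack [ 0.6007 -0.0538  0.1282  0.08  ] 77.5
sqlid [ 0.5799 -0.2026 -0.148   0.    ] 169.3
ob1 [ 0.45   -0.0731  0.1394  0.    ] 102.5
oblid [0.5313 0.2915 0.1092 0.    ] 166.2
base_ob [ 0.6013  0.1214 -0.1793  0.    ] 45.6
```

View pics/s7.png

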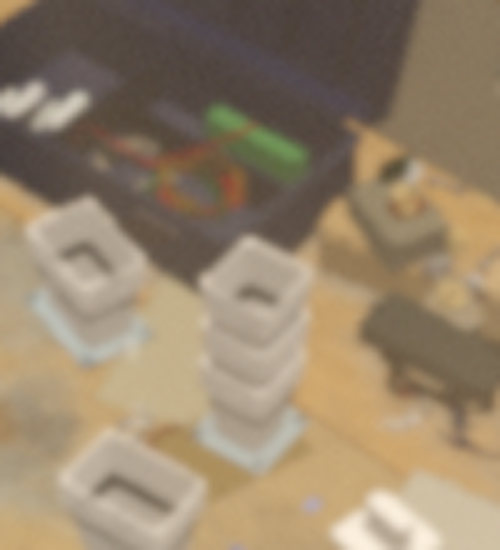

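View pics/t7.png

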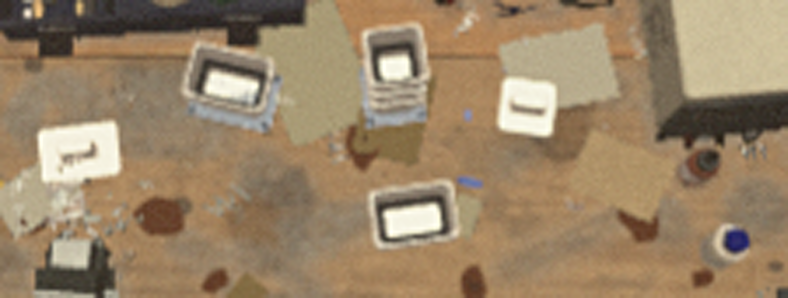

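Run:
```python
from rob import *
x,y,yaw=.5795,-.2026,-.148
goto(.4,.1,.25,yaw)
goto(x,y,.12,yaw); st("above")
movel([x,y,.035],v=.1); print(movel([x,y,.0165],v=.03,until_force=4)); wait(.2);st("down")
command_gripper(0.1); st("grip")
movel([x,y,.26],v=.12); st("lift")
x,y=.599,-.0538
goto(x,y,.26,.12+np.pi/2); st("above")
ims=look("8")
a=cv2.resize(ims["side"][100:230,290:390,::-1],None,fx=4.5,fy=4.5,interpolation=2);cv2.imwrite("pics/s8.png",a)
```

```text
above t 43.66 tcp [ 0.5797 -0.2015  0.1206] F [-0.   0.   0.4] M [-0.01  0.07  0.05] w 0.998
False
down t 45.62 tcp [ 0.5796 -0.2027  0.0167] F [-0.1  0.7 -1. ] M [-0.06  0.09 -0.  ] w 1.001
grip t 46.73 tcp [ 0.5795 -0.2026  0.0165] F [ 0.5 -0.1 -0.3] M [-0.07  0.03  0.03] w 0.177
lift t 48.9 tcp [ 0.5792 -0.2025  0.2593] F [-0.  -0.8 -1.2] M [-0.07  0.05 -0.02] w 0.174
above t 50.28 tcp [ 0.599  -0.054   0.2599] F [ 0.5 -0.9 -0.9] M [-0.02  0.14  0.04] w 0.177
```

View pics/s8.png

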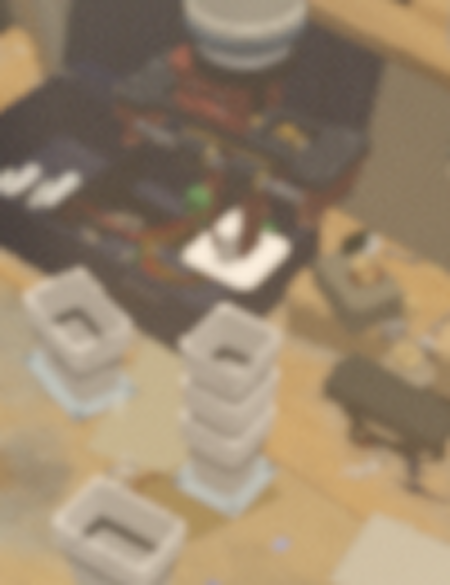

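Run:
```python
from rob import *
x,y=.599,-.0538
print(movel([x,y,.19],v=.1,until_force=4)); wait(.2);st()
r=movel([x,y,.168],v=.02,until_force=2.5); wait(.3);st(r)
command_gripper(0.5);wait(.2);st("open")
movel([x,y,.26],v=.1)
goto(.25,.45,.25,1.1);st("away")
ims=look("9")
for nm,k,p0 in(("sqlid","sqlid",[.599,-.054,.12,.156]),("ob1","ob",[.4502,-.0731,.137,0]),("oblid","oblid",[.5313,.2915,.11,0])):
    p,s=fit(ims,k,p0,False);print(nm,p.round(4),round(s,1))
a=cv2.resize(ims["side"][100:230,290:390,::-1],None,fx=4.5,fy=4.5,interpolation=2);cv2.imwrite("pics/s9.png",a)
```

```text
False
 t 51.43 tcp [ 0.5994 -0.0538  0.1908] F [-0.3 -0.3 -0.4] M [-0.01  0.16 -0.01] w 0.175
True t 52.57 tcp [ 0.5988 -0.0538  0.1719] F [-0.2 -0.4  2.9] M [-0.04 -0.15 -0.03] w 0.175
open t 53.4 tcp [ 0.5983 -0.0537  0.1716] F [ 0.3 -0.4  0.5] M [-0.01  0.1   0.05] w 0.499
away t 56.62 tcp [0.2506 0.4498 0.25  ] F [ 0.7 -0.8  0.5] M [0.01 0.03 0.  ] w 0.502
sqlid [ 0.5999 -0.0549  0.1129  0.156 ] 163.3
ob1 [ 0.4502 -0.0731  0.1337  0.    ] 103.1
oblid [0.5313 0.2916 0.1066 0.    ] 166.5
```

View pics/s9.png

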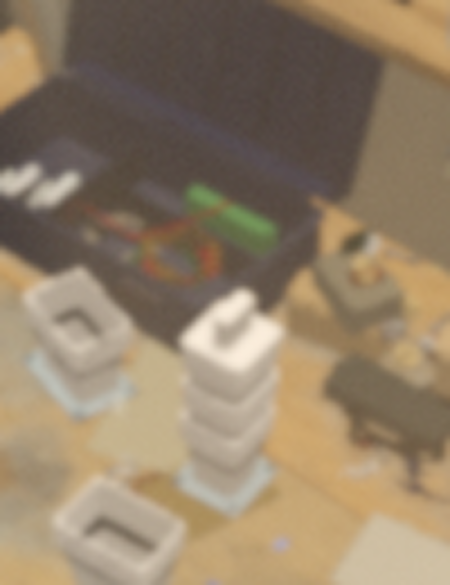

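Run:
```python
from rob import *
x,y,yaw=.4498,-.0731,.136
command_gripper(1.0)
goto(x,y,.2,yaw); st("above")
movel([x,y,.053],v=.12); wait(.1);st("down")
command_gripper(0.5); st("grip")
movel([x,y,.24],v=.15); st("lift")
x,y=.600,.1220
goto(x,y,.22,-.203); st("above")
print(movel([x,y,.145],v=.1,until_force=5)); wait(.3); st("pre")
r=movel([x,y,.094],v=.02,until_force=4); st(f"contact {r}")
wait(.3); st()
ims=look("10",("side","top"))
s=ims["side"][130:230,270:370,::-1];cv2.imwrite("pics/s10.png",cv2.resize(s,None,fx=6,fy=6,interpolation=2))
```

```text
above t 59.58 tcp [ 0.45   -0.0725  0.2001] F [-0.2  0.5  0. ] M [-0.01  0.06 -0.03] w 1.001
down t 61.05 tcp [ 0.4503 -0.0732  0.0536] F [ 0.2  0.3 -0.5] M [-0.05  0.05  0.01] w 1.0
grip t 61.6 tcp [ 0.4499 -0.0731  0.0531] F [ 0.5 -0.1  1.7] M [-0.04  0.13 -0.07] w 0.683
lift t 63.0 tcp [ 0.4493 -0.073   0.2392] F [ 0.2 -0.2 -0.7] M [-0.1   0.06 -0.03] w 0.68
above t 63.98 tcp [0.5993 0.1213 0.2194] F [-0.  -0.9 -0.7] M [-0.1   0.11  0.04] w 0.684
False
pre t 65.17 tcp [0.6003 0.1221 0.1455] F [-0.5 -0.9 -0.5] M [-0.06  0.1  -0.03] w 0.682
contact True t 66.91 tcp [0.5985 0.1219 0.1055] F [-1.   1.  -1.1] M [-0.06  0.07 -0.04] w 0.677
 t 67.21 tcp [0.5984 0.1219 0.1057] F [-0.4  0.4 -0.4] M [-0.1   0.04 -0.05] w 0.685
```

View pics/s10.png

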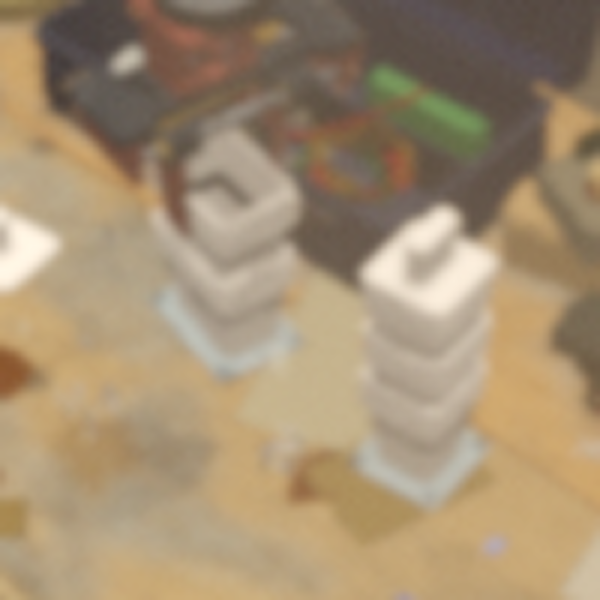

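Run:
```python
from rob import *
x,y=.5983,.1219
r=movel([x,y,.094],v=.02,until_force=5); st(f"contact {r}")
wait(.3); st()
```

```text
contact True t 67.71 tcp [0.5984 0.1219 0.0993] F [ 0.8 -0.1  0.1] M [ 0.05 -0.16 -0.03] w 0.679
 t 68.01 tcp [0.5981 0.1219 0.0993] F [ 1.3 -0.1  1.1] M [-0.03 -0.1  -0.04] w 0.683
```

Run:
```python
from rob import *
x,y=.5985,.1219
for z in(.0985,.0975,.0965,.0955,.0945,.0935,.0928,.092):
    movel([x,y,z],v=.02); wait(.25); f=[]
    for _ in range(4): f.append(get_ft_force()); wait(.03)
    f=np.mean(f,0);st(f"{z} mean {f.round(1)}")
    if f[2]>10.5 or abs(f[0])>4 or abs(f[1])>4: break
```

```text
0.0985 mean [-2.1  0.3  5.4] t 68.64 tcp [0.5982 0.1219 0.0987] F [-2.4  1.   4.6] M [-0.    0.48  0.02] w 0.683
0.0975 mean [-2.4  0.3  6. ] t 69.28 tcp [0.5981 0.1219 0.0977] F [-2.4 -0.1  5.3] M [0.   0.53 0.01] w 0.684
0.0965 mean [-2.7 -0.   6. ] t 69.91 tcp [0.5982 0.1219 0.0968] F [-2.5  0.3  7. ] M [-0.03  0.61  0.  ] w 0.682
0.0955 mean [-2.8  0.1  7.4] t 70.54 tcp [0.5982 0.1219 0.0958] F [-3.3  0.1  7.4] M [-0.03  0.57 -0.02] w 0.686
0.0945 mean [-3.7  0.   8.5] t 71.17 tcp [0.5982 0.1219 0.095 ] F [-3.8  0.1  8.5] M [-0.08  0.62 -0.04] w 0.684
0.0935 mean [-4.3  0.7 10.5] t 71.81 tcp [0.5981 0.122  0.0943] F [-4.5 -0.3 11.3] M [-0.14  0.75 -0.07] w 0.686
```

Run:
```python
from rob import *
y=.1219
for x,z in((.5975,.0935),(.597,.0935),(.597,.0928),(.597,.092)):
    movel([x,y,z],v=.02); wait(.25); f=[]
    for _ in range(4): f.append(get_ft_force()); wait(.03)
    f=np.mean(f,0);st(f"{x} {z} mean {f.round(1)}")
    if f[2]>11.5: break
```

```text
0.5975 0.0935 mean [-1.8 -0.4  7.4] t 72.44 tcp [0.598  0.122  0.0943] F [-1.5  0.8  7.8] M [-0.16  0.29 -0.02] w 0.685
0.597 0.0935 mean [-0.2 -0.6  6.4] t 73.08 tcp [0.598  0.122  0.0942] F [-0.6 -0.4  7.4] M [-0.08  0.04 -0.02] w 0.681
0.597 0.0928 mean [-1.1  0.1  8.6] t 73.71 tcp [0.5979 0.122  0.0938] F [-1.4 -0.6  8.5] M [-0.16  0.14 -0.07] w 0.678
0.597 0.092 mean [-2.1 -0.  10.8] t 74.34 tcp [0.5979 0.122  0.0932] F [-2.4 -0.7 11. ] M [-0.26  0.24 -0.13] w 0.678
```

Run:
```python
from rob import *
command_gripper(1.0);wait(.2);st("open")
t=get_tcp_pos();movel([t[0],t[1],.2],v=.12)
goto(.25,.45,.25,.5);st("away")
ims=look("11")
F=[]
for nm,k,p0 in(("stack_ob","ob",[.599,.122,-.2,.04]),("sqlid","sqlid",[.599,-.054,.12,.156]),("oblid","oblid",[.5313,.2915,.11,0])):
    p,s=fit(ims,k,p0,False);print(nm,p.round(4),round(s,1));F.append((k,p))
overlay(ims,[],"ov11",{"top":(225,155,450,240),"side":(220,110,380,230)},{"top":3.5,"side":5})
```

```text
open t 75.17 tcp [0.597  0.1219 0.092 ] F [-0.  -0.4 -0.4] M [-0.12  0.07 -0.02] w 1.003
away t 77.97 tcp [0.2507 0.4498 0.2499] F [-0.2  0.  -0.1] M [0.   0.03 0.03] w 1.001
stack_ob [ 0.5995  0.1223 -0.2085  0.04  ] 56.9
sqlid [ 0.6    -0.0549  0.1154  0.156 ] 163.9
oblid [0.5313 0.2915 0.1086 0.    ] 166.1
```

View pics/ov11_side.png

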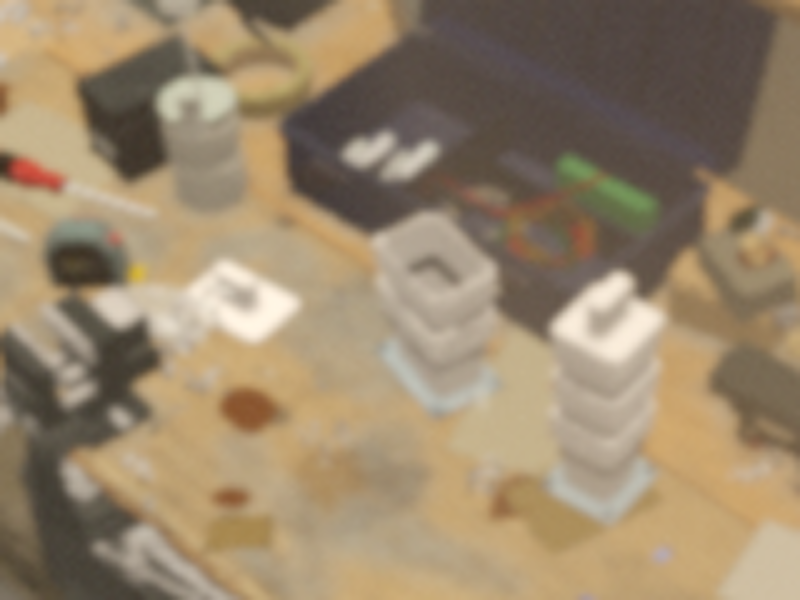

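View pics/ov11_top.png

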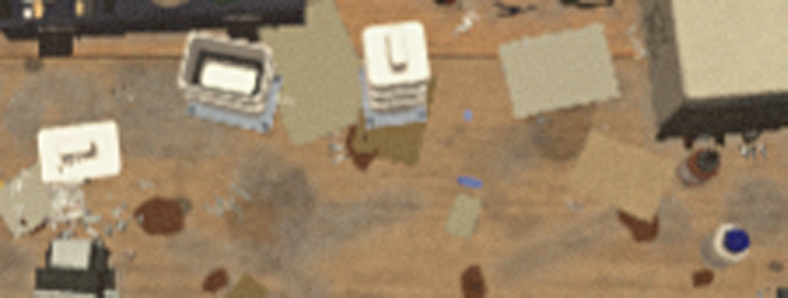

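Run:
```python
from vis import *
def two(a,b):
    O=[];D=[]
    for n,uv in(("top",a),("side",b)):
        p=unproj(n,[uv],0)[0];o=CI[n]["T"][:3,3];d=(p-o)/np.linalg.norm(p-o);O.append(o);D.append(d)
    t=np.linalg.lstsq(np.array([D[0],-D[1]]).T,O[1]-O[0],rcond=None)[0]
    return (O[0]+t[0]*D[0]).round(3),(O[1]+t[1]*D[1]).round(3)
print(two((225+85/3.5,155+240/3.5),(220+95/5,110+300/5)))
print(two((225+105/3.5,155+255/3.5),(220+150/5,110+340/5)))
print([unproj("top",[(225+75/3.5,155+240/3.5)],z)[0].round(3) for z in(0,.05,.1)])
```

```text
(array([0.417, 0.258, 0.122]), array([0.388, 0.273, 0.121]))
(array([0.406, 0.244, 0.084]), array([0.41 , 0.242, 0.085]))
[array([0.433, 0.292, 0.   ]), array([0.427, 0.282, 0.05 ]), array([0.42 , 0.272, 0.1  ])]
```

Run:
```python
from rob import *
x,y,yaw=.5309,.2916,.108
goto(x,y,.15,yaw); st("above")
print(movel([x,y,.035],v=.08,until_force=6),movel([x,y,.0165],v=.03,until_force=4)); wait(.2);st("down")
command_gripper(0.1); st("grip")
movel([x,y,.22],v=.12); st("lift")
x,y=.598,.1222
goto(x,y,.22,-.205); st("above")
print(movel([x,y,.15],v=.1,until_force=5)); wait(.2);st()
r=movel([x,y,.128],v=.02,until_force=2.5); wait(.3);st(r)
```

```text
above t 79.35 tcp [0.5304 0.2923 0.1504] F [ 0.1  0.4 -0. ] M [-0.12  0.05 -0.03] w 1.002
False False
down t 81.9 tcp [0.531  0.2917 0.0167] F [ 0.8 -0.4 -0.1] M [-0.02  0.09  0.03] w 1.0
grip t 83.0 tcp [0.5309 0.2916 0.0165] F [ 0.1 -0.5 -0.7] M [-0.09  0.07  0.04] w 0.175
lift t 84.84 tcp [0.5305 0.2914 0.2192] F [ 0.3 -0.7 -0.7] M [-0.01  0.04  0.06] w 0.177
above t 85.6 tcp [0.5977 0.1228 0.2197] F [ 0.3 -0.2 -0. ] M [-0.01  0.08 -0.03] w 0.175
False
 t 86.65 tcp [0.5985 0.1222 0.1508] F [ 1.8 -0.4 -0.1] M [-0.11  0.07  0.01] w 0.175
True t 87.78 tcp [0.5978 0.1222 0.1321] F [1.3 0.4 3.3] M [ 0.01 -0.3  -0.01] w 0.175
```

Contact is at 0.1321 m against a predicted 0.1322 m. I'll release and check.

Run:
```python
from rob import *
command_gripper(0.5);wait(.2);st("open")
t=get_tcp_pos();movel([t[0],t[1],.22],v=.1)
goto(.25,.45,.25,.5);st("away")
ims=look("12")
F=[]
for nm,k,p0 in(("oblid","oblid",[.599,.122,-.2,.1165]),("sqlid","sqlid",[.599,-.054,.12,.156])):
    p,s=fit(ims,k,p0,False);print(nm,p.round(4),round(s,1));F.append((k,p))
    p,s=fit(ims,k,p0,True);print("  z free",p.round(4),round(s,1))
overlay(ims,F,"ov12",{"top":(200,155,450,240),"side":(220,110,380,230)},{"top":3.2,"side":5})
overlay({"side":ims["side"]},[],"raw12",{"side":(280,130,360,220)},{"side":6.5})
```

```text
open t 88.61 tcp [0.5973 0.1221 0.1318] F [0.1 0.  0.1] M [-0.05  0.18  0.04] w 0.498
away t 91.38 tcp [0.2507 0.4498 0.2499] F [ 0.   0.2 -0.2] M [-0.04  0.01  0.02] w 0.498
oblid [ 0.5986  0.1224 -0.2     0.1165] 135.7
  z free [ 0.5987  0.1224 -0.2007  0.1164] 135.7
sqlid [ 0.5999 -0.0549  0.1111  0.156 ] 163.6
  z free [ 0.5995 -0.0553  0.1104  0.1574] 164.3
```

View pics/raw12_side.png

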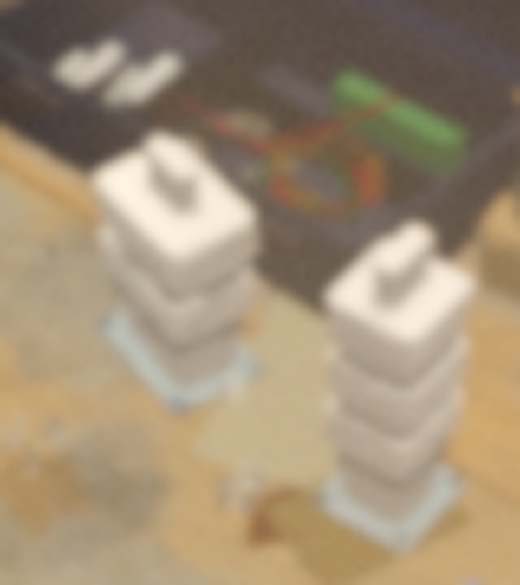

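View pics/ov12_top.png

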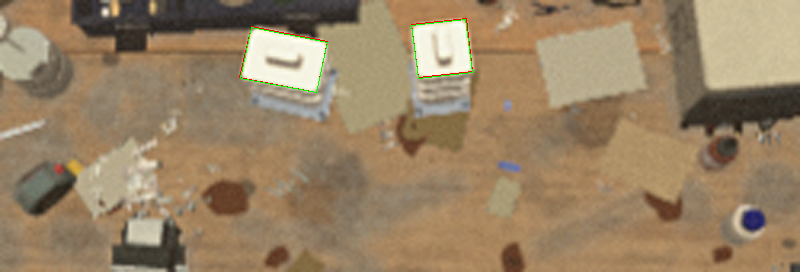

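```bash
python3 -c "
from station import *
job_done();print(get_time())"
```

```text
the job is handed in; nothing more can be done
the job is handed in; nothing more can be done
```

The job is handed in at about 91 s of robot time. Both loose square tubs are nested on the fixed square tub, and the one loose oblong tub is on the fixed oblong one. Each stack has its matching lid on top. I saw no third square or second oblong tub on the bench. The square lid was knocked a couple of centimetres aside partway through; I found its new position in the pictures before picking it up.

**Final check:** in the last pictures both stacks look straight with the lids flat on top. Each fitted lid position is within about 2 mm of its stack's axis and 1.5 mm of the expected height. The tape measure and bottle look unmoved, judged by eye, and the gripper was well clear.

**Nesting depth:** I could not see the black lines clearly, so depth comes from arm heights and contact forces. These put each grip ring about 7 to 8 mm down (8 is home). The lids also touched down within 0.1 mm of the heights this predicts.

**Disagreements:**
- The push force ended at about 9 to 12 N, depending on the tub. The readings were noisy and did not follow the stated ring stiffness closely.
- Two tubs, the first square and the oblong one, rubbed sideways at 4 to 5 N during nesting. I eased that off before releasing them.

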